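Empty the pan of used vials into the sharps bin

TASK

Pick up the spouted pan of used vials by its grip and push its spout in through the sharps bin's spring flap; with the spout holding the flap open, tip the pan over its spout corner until all four vials have slid into the bin. Draw the pan out so that the flap swings fully shut, then set the empty pan down gently and level in the middle of its mat, let go, and leave the bottles and the needle carton standing where they are.

Things in the scene. Friction and masses are not known exactly. Their poses are not given: they have to be found in the camera images.
- pan_grip (a point): Centre of the black grip of a loose metal pan (0.1 to 0.17 kg). Grip bar: 70 mm along x, 14 mm thick in y, 26 mm high; 36 mm above the pan's underside; free beneath and beside. Axes: x along the pan's diagonal from the grip to the spout, z up out of the pan. Pinch it across y, with the tool upright or leaning in the x-z plane. The pan's centre of mass lies about 90 mm ahead (+x).
- pan_lip (a point): Middle of the pan's pouring edge, on the floor's upper face, 164 mm ahead (+x) of pan_grip and 33.5 mm below it; same axes. The pan is 110 mm square, floor 2.5 mm thick, walls 17 mm high; one corner is cut straight across as a spout 56 mm wide, whose two side cheeks (17 mm high) run on 14 mm ahead of this point. Behind it the pan widens at 45 degrees a side, from 32 to 78 mm half-width.
- pan_mid (a point): Middle of the pan's whole length with its grip, on its underside: 72 mm ahead (+x) of pan_grip and 36 mm below it; same axes. The pan's floor is polished: held level it keeps the vials, which may roll; they roll or slide from about 10 to 17 degrees of tilt, and tipped 40 degrees the pan empties (rock it if vials jam in the spout).
- vial1: Used glass vial with a crimped metal cap, 14 mm across and 30 mm long, 10 g, lying loose in the pan. Origin at its centre, x along its length.
- vial2: Used glass vial with a crimped metal cap, 14 mm across and 30 mm long, 10 g, lying loose in the pan. Origin at its centre, x along its length.
- vial3: Used glass vial with a crimped metal cap, 14 mm across and 30 mm long, 10 g, lying loose in the pan. Origin at its centre, x along its length.
- vial4: Used glass vial with a crimped metal cap, 14 mm across and 30 mm long, 10 g, lying loose in the pan. Origin at its centre, x along its length.
- bin: Sharps bin, fixed to the bench in a steel holder: clear yellow tub under a grey hooded lid, 180 mm deep (x), 210 mm wide (y), 189 mm high. Origin at the centre of its underside, x from its front to its back. Front rim at x = -90 mm, 117 mm high; from there the inlet face slopes up and back at 45 degrees to the hinge line; behind that the hood is closed on top, with a carrying loop 22 mm high.
- inlet (a point): Centre of the bin's inlet face, in the middle of the shut flap: in bin axes x = -51 mm, y = 0, z = 151.5 mm. The opening is 154 mm wide (bin y from -77 to +77 mm). Same axes as the bin.
- hinge_line (a point): Middle of the flap's hinge line, which runs along the bin's y: in bin axes x = -12 mm, y = 0, z = 186 mm. Same axes as the bin.
- flap (a joint): The flap, a white plate 97 mm long, 148 mm wide and 3 mm thick, running from the hinge line down the inlet face to the front rim: 0 rad shut, growing as it is pushed into the bin (0.79: hanging straight down; stop at 1.35). It swings inwards only. A light spring shuts it: about 0.03 N m to start it, 0.07 N m at 0.8 rad.
- mat: Thin grey bench mat, fixed, 260 x 190 x 3 mm, on which the pan stands. Origin at the centre of its underside, x along its length.
- amber_bottle_centre (a point): Bystander: amber glass bottle, 42 mm across, 85 mm high, standing. Point half-way up.
- green_bottle_centre (a point): Bystander: green glass bottle, 50 mm across, 115 mm high, standing. Point half-way up.
- needle_box_centre (a point): Bystander: small plain carton, 50 x 60 x 30 mm, lying on the bench. Point at its centre.
Things that resemble listed ones, but are neither listed nor needed, are in the scene too. Leave any red or turquoise look-alike of the part that bears pan_grip alone.

How it is judged:
By the outcome, as a careful person would: the job done as asked, in the order asked, and still so for the second after the job is handed in, with the robot touching nothing.
It also fails if it takes over 61 s, if anything falls off the work surface, if the arm or the gripper's body presses on something with over 40 N, if the wrist force passes 120 N, or if a joint passes its speed limit or range.

ROBOT

A 6-joint arm with a two-finger parallel gripper is mounted at the origin on the work surface. World frame = base frame: x ahead of the robot, y to its left, z up, the work surface at z = 0. Lengths are in m, angles in degrees, forces in N, time in s.
With the tool pointing down it reaches from about 0.325 to 0.9 m from the base axis. Payload 6.1 kg.
Tool frame: the origin (TCP) lies between the finger pads; the fingertips stand 19 mm ahead of it and the grasp point (between the pads) is the TCP; z points along the fingers, x is the direction in which the jaws open and shut, and the axes are right-handed (so a half turn about z gives the same grasp; the last joint's range is limited). The gripper opens to 87 mm and grips with 3 to 60 N. Pads are 19 mm wide; open, the fingers measure 117 mm over their backs; the gripper's body (75 mm by 190 mm) begins 51 mm behind the grasp point.
Start: joints at [58.321, 12.628, 87.462, -0, 79.91, -7.225], TCP at [0.259, 0.569, 0.242] pointing down, gripper open.
Joint ranges: [-170.65, 170.65], [-52.31, 119.04], [5.05, 147.46], [-71.25, 251.25], [11.57, 151.72], [-153.62, 153.62]. Speed limits (degrees/s): [147.25, 147.25, 172.46, 180, 180, 180].

INTERFACE

Orientations are given as a 3x3 rotation matrix whose columns are the frame's x, y, z axes.
In Python, from plant import r gives the robot as it stands.
- The arm moves only by the shell command python3 -m creep 'ROWS' [FORCE]. ROWS is JSON, one flat list of numbers, 7 for each row, row after row: the turn, a rotation vector about the tool's x, y, z in degrees, then the shift along the tool's x, y, z in mm, then the closure, from 0 (fully open) to 1 (shut). A call has 1 to 10 rows; each row shifts and turns the commanded pose from where the row before left it, along the tool's axes as they then stand; what a row does not reach is not made up. A row lasts 1/10 s, in which the tool goes at most 50 mm and 8.59 degrees, less where a joint would pass 70% of its speed; a pose out of reach is approached as far as the arm can. A call with a gripper value outside its range is refused whole. The fingers move at their own pace and stop on an object; FORCE is the grip in N (left out, the last holds). Time passes only in rows, so rows that do not move let the fingers close. It gives the time, the measured TCP pose, the force and the opening at its end, in the units of the state.
- r.read_state(): the state, without advancing time (a new reading comes with each control period).
- r.grab_frame(name): name is "side" or "top" or "wrist"; returns a dict with "img" (400x640x3 uint8, red, green, blue), "range_z" (400x640 float32, m along the optical axis (not along the pixel's ray), 0 where there is no reading), "fx", "fy", "cx", "cy" (pixels), "world_to_cam" (4x4, takes a point from world to camera coordinates); the wrist camera has in their place "T_tool_cam" (4x4, takes a point from camera to tool coordinates, whose origin is the TCP and whose axes are the tool frame's). Camera axes: x right, y up, looking along -z (the intrinsics and any distortion apply to the point x, -y, -z); pixel columns grow to the right and rows downward; lengths in m; the calibration is good to about 2 mm. A picture is of the moment at which its call begins: read the wrist's pose just before it.
- r.job_done(): hands the job in, once; it reports no verdict.
The state is a dict: "clock": time; "joints": joint angles; "joint_velocities": joint speeds; "joint_torque": joint torques, N m; "tool_pos": TCP position; "tool_rot": TCP orientation; "ft_force": force on the tool from outside, world axes, zero at the start; "moment": the same for the moment, N m; "gripper_width": finger opening in m.
Only numpy, scipy, OpenCV 4.12 (cv2) and the standard library are available. Lean on these libraries where they do the work, as an engineer would, in place of code of your own. Each camera call takes 0.05 s, during which the arm holds its last target.

## Working session

There is one attempt and no reset: what is moved stays moved. The work goes in short steps, Python scripts to look and compute and a shell command to move; the robot and the scene stay as the last step left them, time stands still between calls to the robot, and variables do not carry over. Pictures are saved under pics/ and viewed, and the job is handed in when it is done.

```bash
ls; mkdir -p pics; python3 - <<'E'
from plant import r
import cv2,numpy as np,pickle
s=r.read_state(); print({k:np.round(v,3).tolist() for k,v in s.items()})
for n in ["side","top","wrist"]:
    f=r.grab_frame(n); pickle.dump(f,open(f'{n}0.pkl','wb'))
    cv2.imwrite(f'pics/{n}0.png',f['img'][:,:,::-1])
    print(n,[f[k] for k in('fx','fy','cx','cy')],[k for k in f], np.round(f.get('world_to_cam',f.get('T_tool_cam')),3).tolist())
E
```

```text
pics
{'clock': 0.0, 'joints': [58.321, 12.674, 87.526, -0.002, 79.909, -7.224], 'joint_velocities': [-0.08, -0.041, 0.07, 0.012, 0.055, -0.071], 'joint_torque': [-0.001, -49.46, -38.738, 0.07, 0.057, -0.0], 'tool_pos': [0.258, 0.568, 0.24], 'tool_rot': [[0.414, 0.91, -0.001], [0.91, -0.414, -0.002], [-0.002, -0.0, -1.0]], 'ft_force': [0.66, 0.411, -1.676], 'moment': [0.006, -0.016, 0.034], 'gripper_width': 0.087}
side [443.7820597957349, 443.7820597957349, 317.4248741540648, 202.94870031120334] ['img', 'range_z', 'fx', 'fy', 'cx', 'cy', 'world_to_cam'] [[0.84, -0.543, 0.002, -0.34], [0.376, 0.584, 0.719, -0.368], [-0.392, -0.603, 0.695, -0.901], [0.0, 0.0, 0.0, 1.0]]
top [467.73793307931373, 467.73793307931373, 321.8625785002745, 205.63469175691898] ['img', 'range_z', 'fx', 'fy', 'cx', 'cy', 'world_to_cam'] [[-0.024, -0.999, -0.023, 0.191], [0.994, -0.026, 0.102, -0.533], [-0.103, -0.021, 0.995, -1.189], [0.0, 0.0, 0.0, 1.0]]
wrist [337.19002761536007, 337.19002761536007, 319.1963424116224, 202.45914463900874] ['img', 'range_z', 'fx', 'fy', 'cx', 'cy', 'T_tool_cam'] [[1.0, -0.0, 0.0, -0.0], [-0.0, -0.96, -0.279, -0.077], [0.0, 0.279, -0.96, -0.143], [0.0, 0.0, 0.0, 1.0]]
```

View pics/side0.png

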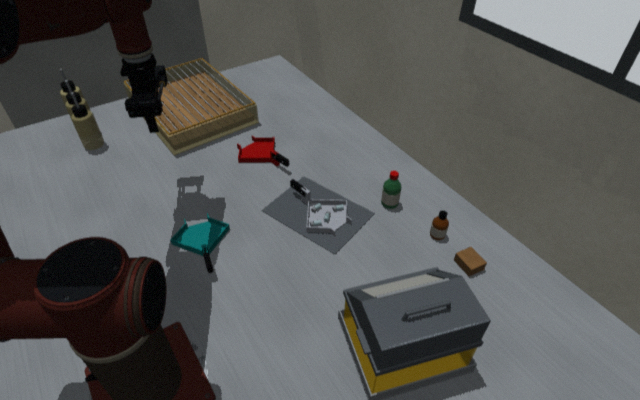

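View pics/top0.png

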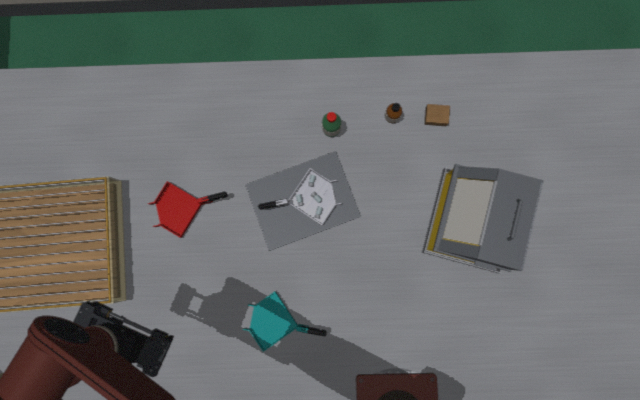

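View pics/wrist0.png

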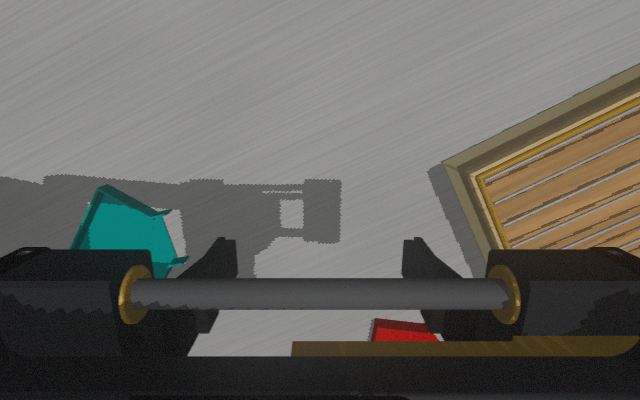

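```bash
cat > h.py <<'E'
import numpy as np,cv2,pickle
def unproj(f,u,v,W=None,z=None,k=2):
    # world point at pixel via depth (median)
    T=np.linalg.inv(f['world_to_cam']) if W is None else W
    if z is None:
        p=f['range_z'][int(v)-k:int(v)+k+1,int(u)-k:int(u)+k+1]; d=np.median(p[p>0])
        c=np.array([(u-f['cx'])/f['fx']*d,-(v-f['cy'])/f['fy']*d,-d,1]); return (T@c)[:3]
    c=np.array([(u-f['cx'])/f['fx'],-(v-f['cy'])/f['fy'],-1]); dr=T[:3,:3]@c;o=T[:3,3]
    return o+dr*(z-o[2])/dr[2]
E
python3 - <<'E'
import cv2,pickle
f=pickle.load(open('top0.pkl','rb'));im=f['img'][:,:,::-1]
cv2.imwrite('pics/c1.png',cv2.resize(im[145:255,240:370],None,fx=6,fy=5.4,interpolation=cv2.INTER_CUBIC)) 
cv2.imwrite('pics/c2.png',cv2.resize(im[155:280,415:550],None,fx=5.9,fy=4.8,interpolation=cv2.INTER_CUBIC))
E
```

```text
(no output)
```

View pics/c1.png

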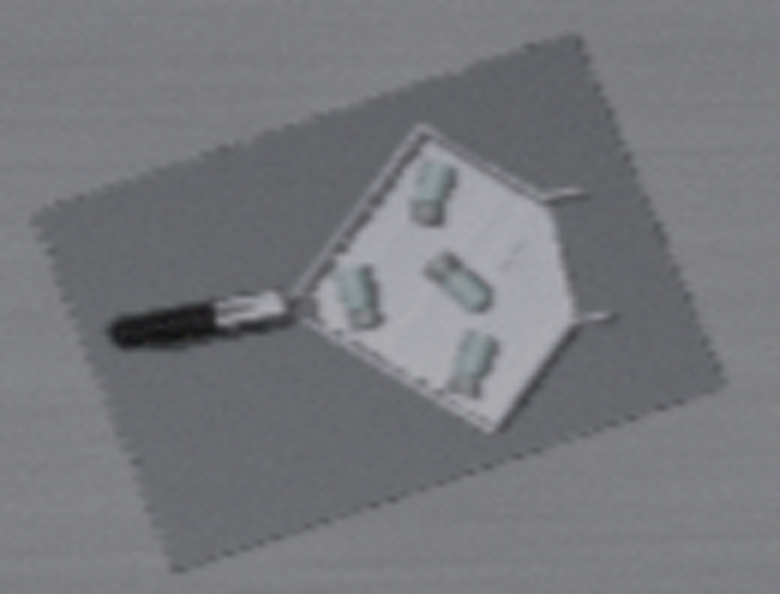

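View pics/c2.png

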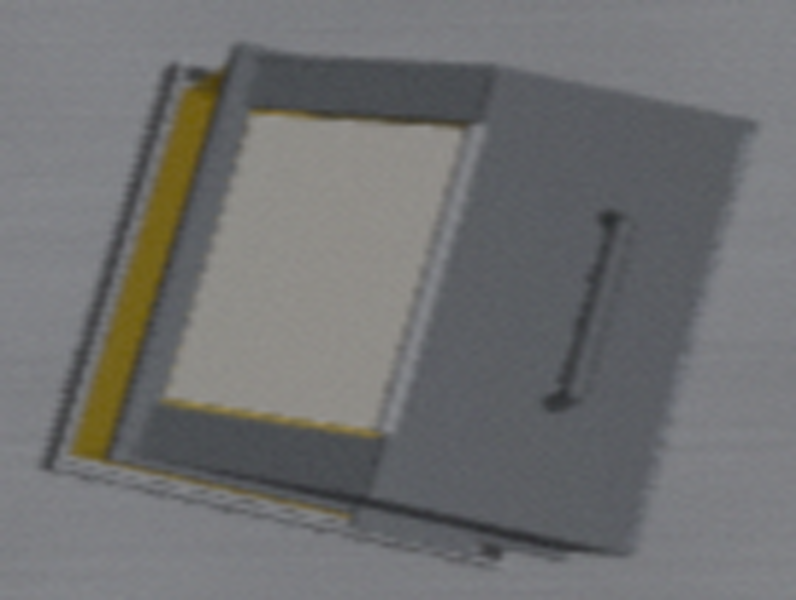

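```bash
python3 - <<'E'
from h import *
f=pickle.load(open('top0.pkl','rb'));np.set_printoptions(precision=4,suppress=True)
P=lambda a:(240+(a[0]+.5)/6-.5,145+(a[1]+.5)/5.4-.5)
B=lambda a:(415+(a[0]+.5)/5.9-.5,155+(a[1]+.5)/4.8-.5)
m=[unproj(f,*P(a),z=.003) for a in[(33,215),(580,35),(728,383),(175,572)]];m=np.array(m);mc=m.mean(0)
print('mat',m[:,:2].tolist(),mc); d=(m[1]+m[2]-m[0]-m[3]);print('yaw',np.degrees(np.arctan2(d[1],d[0])),np.linalg.norm(m[1]-m[0]),np.linalg.norm(m[2]-m[1]))
g=[unproj(f,*P(a),z=.052) for a in[(110,335),(216,318)]];print('grip',g,np.mean(g,0),np.linalg.norm(g[1]-g[0]))
l=[unproj(f,*P(a),z=.0055) for a in[(551,207),(575,318)]];print('lip',l,np.mean(l,0),np.linalg.norm(l[1]-l[0]))
c=[unproj(f,*P(a),z=.02) for a in[(422,127),(493,432)]];print('corners',np.mean(c,0))
d=np.mean(l,0)-np.mean(g,0);print('dir',np.degrees(np.arctan2(d[1],d[0])),np.hypot(*d[:2]))
for a in[(163,327),(500,250),(360,290)]:print(a,unproj(f,*P(a),k=1))
# bin
fl=np.array([unproj(f,*B(a),k=1) for a in[(260,125),(450,135),(375,425),(180,395),(315,270)]]);print(fl)
q=lambda n,a,z:print(n,unproj(f,*B(a),z=z))
hl=[unproj(f,*B(a),z=.189) for a in[(497,65),(370,498)]];print('ridge',hl,np.mean(hl,0),np.linalg.norm(hl[1]-hl[0]))
bk=[unproj(f,*B(a),z=.189) for a in[(757,122),(632,553)]];print('back',bk,np.mean(bk,0))
fr=[unproj(f,*B(a),z=.117) for a in[(240,45),(108,462)]];print('front',fr,np.mean(fr,0))
d=np.mean(bk,0)-np.mean(hl,0);print(np.degrees(np.arctan2(d[1],d[0])),d)
for a in[(600,300),(480,300),(150,260),(500,480)]:print(a,unproj(f,*B(a),k=1))
E
```

```text
mat [[0.6025630029637322, 0.38353386009367274], [0.6865507811653278, 0.13657837307199855], [0.5109258461836831, 0.07589327307757258], [0.42438707959291583, 0.32194923268495895]] [0.5561 0.2295 0.003 ]
yaw -70.92013174994085 0.26084662055957847 0.1858138830890749
grip [array([0.5366, 0.3418, 0.052 ]), array([0.5435, 0.2963, 0.052 ])] [0.54  0.319 0.052] 0.04603155470226876
lip [array([0.5999, 0.1518, 0.0055]), array([0.5445, 0.1426, 0.0055])] [0.5722 0.1472 0.0055] 0.056181822130262106
corners [0.5636 0.1938 0.02  ]
dir -79.39645412668517 0.1748047178379675
(163, 327) [0.5399 0.3192 0.0511]
(500, 250) [0.579  0.175  0.0062]
(360, 290) [0.5592 0.2367 0.019 ]
[[ 0.5796 -0.154   0.1211]
 [ 0.5642 -0.2108  0.1785]
 [ 0.4278 -0.1724  0.1843]
 [ 0.4454 -0.1141  0.1239]
 [ 0.5036 -0.1632  0.152 ]]
ridge [array([ 0.5955, -0.2271,  0.189 ]), array([ 0.3942, -0.1672,  0.189 ])] [ 0.4949 -0.1971  0.189 ] 0.21003489702288378
back [array([ 0.5657, -0.3237,  0.189 ]), array([ 0.3668, -0.2631,  0.189 ])] [ 0.4663 -0.2934  0.189 ]
front [array([ 0.6212, -0.1491,  0.117 ]), array([ 0.4132, -0.0852,  0.117 ])] [ 0.5172 -0.1172  0.117 ]
-106.54402391716044 [-0.0286 -0.0962  0.    ]
(600, 300) [ 0.4822 -0.2505  0.2104]
(480, 300) [ 0.4849 -0.2139  0.1886]
(150, 260) [ 0.5191 -0.122   0.0523]
(500, 480) [ 0.4013 -0.2168  0.1872]
```

```bash
cat > g.py <<'E'
# g.py X Y Z YAW PITCH : needed shift (tool axes now) and turn for TCP pose; YAW= pan-forward azimuth, PITCH nose-down deg
import sys,numpy as np
from scipy.spatial.transform import Rotation as R
def Rt(yaw,p):
    a=np.radians(yaw);f=np.array([np.cos(a),np.sin(a),0]);x=np.array([-f[1],f[0],0])
    return np.c_[x,f,[0,0,-1.]]@R.from_rotvec([p,0,0],degrees=True).as_matrix()
def need(s,pos,Rw):
    Rn=np.array(s['tool_rot']);d=np.array(pos)-s['tool_pos']
    rv=R.from_matrix(Rn.T@Rw).as_rotvec(degrees=True)
    return rv,1000*Rn.T@d,1000*Rw.T@d
if __name__=='__main__':
    from plant import r
    v=list(map(float,sys.argv[1:6]));s=r.read_state()
    rv,a,b=need(s,v[:3],Rt(v[3],v[4]))
    print('turn',rv.round(1),'shift now-axes',a.round(1),'shift after-turn axes',b.round(1),'t',s['clock'],'F',np.round(s['ft_force'],1),'J',np.round(s['joints'],0),'pos',np.round(s['tool_pos'],4),'w',round(s['gripper_width'],4))
E
python3 -m creep '[0,0,0,-8,23,0,0, 0,0,0,-15,45,0,0, 0,0,0,-15,45,0,0, 0,0,0,-15,45,0,0, 0,0,0,-15,45,0,0, 0,0,0,-15,45,0,0, 0,0,0,-15,45,0,0, 0,0,0,-15,45,0,0, 0,0,0,-8,22,0,0, 0,0,0,0,0,0,0]'
python3 -m creep '[0,0,4,0,0,-5,0, 0,0,8,0,0,-10,0, 0,0,8,0,0,-10,0, 0,0,8,0,0,0,0, 0,0,8,0,0,0,0, 0,0,8,0,0,0,0, 0,0,8,0,0,0,0, 0,0,3.5,0,0,0,0, 0,0,0,0,0,0,0]'
python3 g.py .542 .3085 .15 -80 0
```

```text
clock: 1.15
tool_pos: [0.5385, 0.3068, 0.241]
tool_rot: [[0.418, 0.908, -0.0], [0.908, -0.418, -0.001], [-0.001, 0.0, -1.0]]
ft_force: [-0.5, -0.8, 0.4]
gripper_width: 0.0871
clock: 2.05
tool_pos: [0.5354, 0.3106, 0.2662]
tool_rot: [[0.985, 0.175, -0.001], [0.175, -0.985, 0.0], [-0.001, -0.0, -1.0]]
ft_force: [-0.2, -0.4, -0.1]
gripper_width: 0.0875
turn [-0.   0.   0.1] shift now-axes [  6.2   3.3 116.2] shift after-turn axes [  6.2   3.2 116.2] t 2.05 F [-0.2 -0.4 -0.1] J [23. 11. 87.  0. 82. 13.] pos [0.5354 0.3106 0.2662] w 0.0875
```

```bash
python3 - <<'E'
from plant import r
from h import *
s=r.read_state();f=r.grab_frame('wrist');f['s']=s;pickle.dump(f,open('w1.pkl','wb'))
cv2.imwrite('pics/w1.png',cv2.resize(f['img'][:,:,::-1],(800,500)))
E
```

```text
(no output)
```

View pics/w1.png

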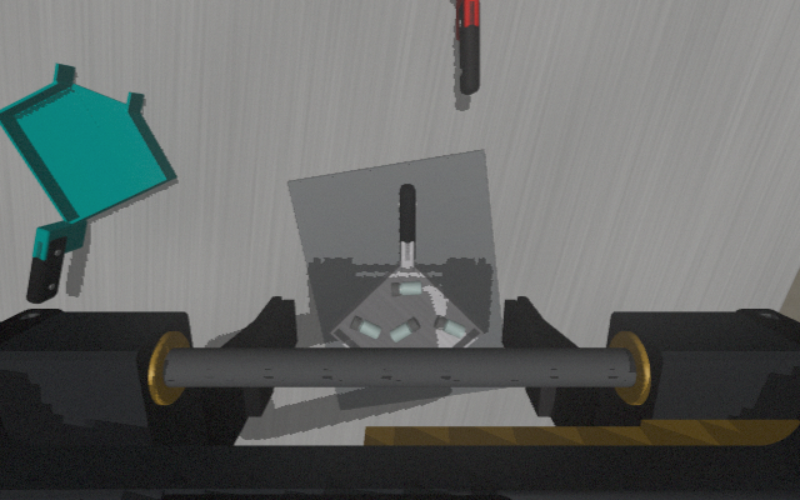

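```bash
python3 - <<'E'
from h import *
f=pickle.load(open('w1.pkl','rb'));s=f['s'];np.set_printoptions(precision=4,suppress=True)
T=np.eye(4);T[:3,:3]=s['tool_rot'];T[:3,3]=s['tool_pos'];W=T@f['T_tool_cam']
cv2.imwrite('pics/w1c.png',cv2.resize(f['img'][140:285,255:400][:,:,::-1],(725,600),interpolation=cv2.INTER_CUBIC))
for a in[(407,184),(407,242),(407,213),(407,264)]:
    u,v=a[0]/1.25,a[1]/1.25
    print(a,unproj(f,u,v,W,z=.052),unproj(f,u,v,W,k=1))
E
```

```text
(407, 184) [0.5356 0.3444 0.052 ] [0.5363 0.3422 0.0334]
(407, 242) [0.5448 0.2947 0.052 ] [0.5448 0.2946 0.0517]
(407, 213) [0.5401 0.32   0.052 ] [0.5401 0.3199 0.0517]
(407, 264) [0.5484 0.2748 0.052 ] [0.5484 0.2747 0.0517]
```

View pics/w1c.png

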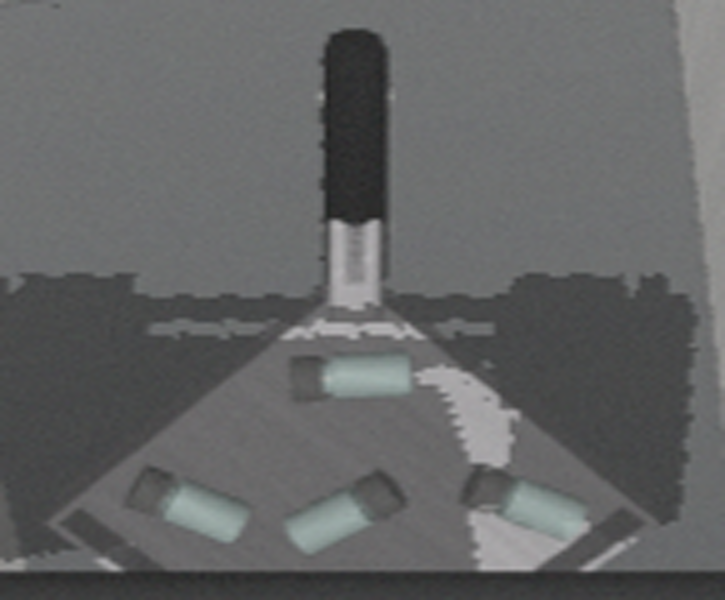

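```bash

python3 -m creep '[0,0,0,3,1,15,0, 0,0,0,3,1,35,0, 0,0,0,0,0,45,0, 0,0,0,0,0,45,0, 0,0,0,0,0,35,0, 0,0,0,0,0,25,0, 0,0,0,0,0,10,0.3, 0,0,0,0,0,5,0.5, 0,0,0,0,0,0,0.6]' 10
python3 g.py .542 .3093 .039 -80 0
```

```text
clock: 3.0
tool_pos: [0.5428, 0.309, 0.0516]
tool_rot: [[0.985, 0.175, 0.0], [0.175, -0.985, 0.0], [0.0, -0.0, -1.0]]
ft_force: [0.8, 0.0, 0.1]
gripper_width: 0.0705
turn [-0.  -0.   0.1] shift now-axes [-0.7 -0.5 12.6] shift after-turn axes [-0.7 -0.5 12.6] t 3.0 F [0.8 0.  0.1] J [22. 24. 95.  0. 61. 12.] pos [0.5428 0.309  0.0516] w 0.0705
```

```bash

python3 -m creep '[0,0,0,-0.7,0,8,0.6, 0,0,0,0,0,4.5,0.7, 0,0,0,0,0,0,0.75, 0,0,0,0,0,0,0.85, 0,0,0,0,0,0,0.9, 0,0,0,0,0,0,1, 0,0,0,0,0,0,1, 0,0,0,0,0,0,1]' 15
python3 -m creep '[0,0,0,0,0,0,1, 0,0,0,0,0,0,1, 0,0,0,0,0,0,1]' 55
python3 g.py .542 .3093 .039 -80 0
```

```text
clock: 3.8
tool_pos: [0.5421, 0.3088, 0.0393]
tool_rot: [[0.985, 0.174, 0.0], [0.174, -0.985, 0.0], [0.0, -0.0, -1.0]]
ft_force: [0.4, 0.3, 0.2]
gripper_width: 0.0139
clock: 4.1
tool_pos: [0.5421, 0.3088, 0.0393]
tool_rot: [[0.985, 0.174, 0.0], [0.174, -0.985, 0.0], [0.0, -0.0, -1.0]]
ft_force: [0.6, -0.3, 1.3]
gripper_width: 0.0136
turn [-0. -0.  0.] shift now-axes [-0.  -0.5  0.3] shift after-turn axes [-0.  -0.5  0.3] t 4.1 F [ 0.6 -0.3  1.3] J [22. 25. 96. -0. 60. 12.] pos [0.5421 0.3088 0.0393] w 0.0136
```

```bash

python3 -m creep '[0,0,0,0,0,-2,1, 0,0,0,0,0,-5,1, 0,0,0,0,0,-8,1, -0.5,0,0,0,0,-10,1, -1,0,0,0,0,-10,1, -1.5,0,0,0,0,-10,1, -1.5,0,0,0,0,-10,1, -1,0,0,0,0,-8,1, -0.5,0,0,0,0,-4,1, 0,0,0,0,0,0,1]' 60
python3 g.py .5725 .0639 .156 -106.6 -6
python3 - <<'E'
from plant import r
from h import *
f=r.grab_frame('side');pickle.dump(f,open('s2.pkl','wb'))
cv2.imwrite('pics/s2.png',cv2.resize(f['img'][100:300,200:500][:,:,::-1],(800,533),interpolation=cv2.INTER_CUBIC))
E
```

```text
clock: 5.1
tool_pos: [0.5418, 0.3113, 0.1068]
tool_rot: [[0.985, 0.174, 0.02], [0.175, -0.979, -0.103], [0.001, 0.104, -0.995]]
ft_force: [-0.3, -0.3, -1.5]
gripper_width: 0.0139
turn [-0.  -2.9 26.5] shift now-axes [-13.1 252.7 -23. ] shift after-turn axes [100.1 232.2 -25.1] t 5.1 F [-0.3 -0.3 -1.5] J [26. 21. 92. -6. 68. 18.] pos [0.5418 0.3113 0.1068] w 0.0139
```

View pics/s2.png

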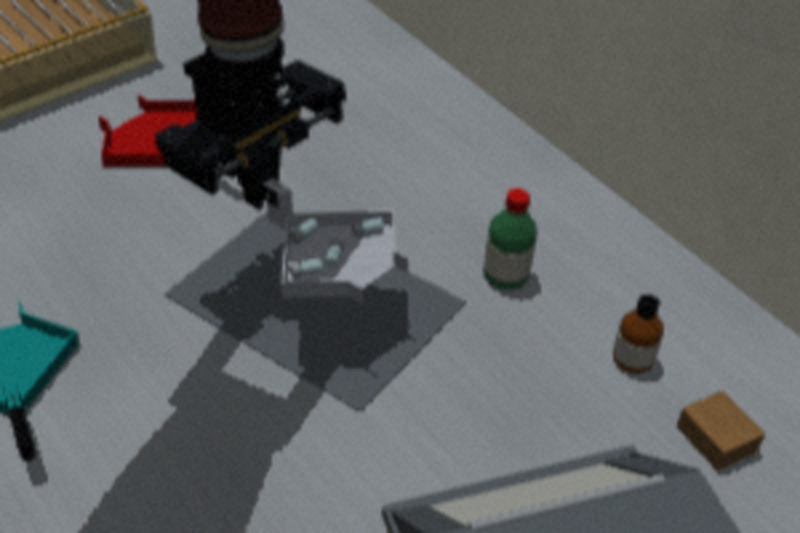

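```bash

python3 -m creep '[0,0,0,0,5,-1,1, 0,0,0,0,10,-2,1, 0,0,0,-1,15,-2,1, 0,0,0,-1,20,-2,1, 0,0,0,-1,20,-2,1, 0,0,1,-1,20,-2,1, 0,0,1.5,-1,20,-2,1, 0,0,2,-1,20,-2,1, 0,0,2,-1,20,-2,1, 0,0,2,-1,20,-2,1]' 
python3 -m creep '[0,0,2,0,20,-1,1, 0,-0.3,2.5,0,18,-1,1, 0,-0.5,2.5,0,14,-1,1, 0,-0.6,2.5,0,10,-1,1, 0,-0.6,2.5,0,6,0,1, 0,-0.5,2,0,3,0,1, 0,-0.4,2,0,0,0,1, 0,0,1.5,0,0,0,1, 0,0,0.7,0,0,0,1, 0,0,0,0,0,0,1]'
python3 g.py .5725 .0639 .156 -106.6 -6
```

```text
clock: 6.15
tool_pos: [0.5578, 0.1419, 0.143]
tool_rot: [[1.0, 0.023, 0.018], [0.025, -0.994, -0.103], [0.016, 0.104, -0.994]]
ft_force: [0.5, -0.0, -1.3]
gripper_width: 0.0133
clock: 7.15
tool_pos: [0.5549, 0.0744, 0.1537]
tool_rot: [[0.957, -0.287, -0.032], [-0.289, -0.953, -0.096], [-0.003, 0.101, -0.995]]
ft_force: [-0.4, 0.4, -2.5]
gripper_width: 0.0136
turn [-0.2  0.2 -0.2] shift now-axes [19.8  5.2 -1.8] shift after-turn axes [19.8  5.3 -1.7] t 7.15 F [-0.4  0.4 -2.5] J [  3.  10. 100.  -6.  72.  21.] pos [0.5549 0.0744 0.1537] w 0.0136
```

```bash

python3 -m creep '[0,0,0,3,0,0,1, 0,0,0,5,0,-1,1, 0,0,0,5,0,-1,1, 0,0,0,4,0,0,1, 0,0,0,3,0,0,1, 0,0,0,0,0,0,1]' 
python3 g.py .5725 .0639 .156 -106.6 -6
python3 - <<'E'
from plant import r
from h import *
for n,(a,b,c,d) in dict(side=(180,400,220,520),top=(120,300,310,560)).items():
  f=r.grab_frame(n);pickle.dump(f,open(n+'3.pkl','wb'))
  cv2.imwrite(f'pics/{n}3.png',cv2.resize(f['img'][a:b,c:d][:,:,::-1],(800,600 if n=='side' else 576),interpolation=cv2.INTER_CUBIC))
E
```

```text
clock: 7.75
tool_pos: [0.5747, 0.0684, 0.1557]
tool_rot: [[0.957, -0.288, -0.032], [-0.289, -0.952, -0.096], [-0.003, 0.101, -0.995]]
ft_force: [-0.1, -0.2, -1.7]
gripper_width: 0.0134
turn [-0.2  0.2 -0.2] shift now-axes [-0.8  4.9  0.2] shift after-turn axes [-0.8  4.9  0.3] t 7.75 F [-0.1 -0.2 -1.7] J [ 2. 13. 97. -6. 72. 21.] pos [0.5747 0.0684 0.1557] w 0.0134
```

View pics/side3.png

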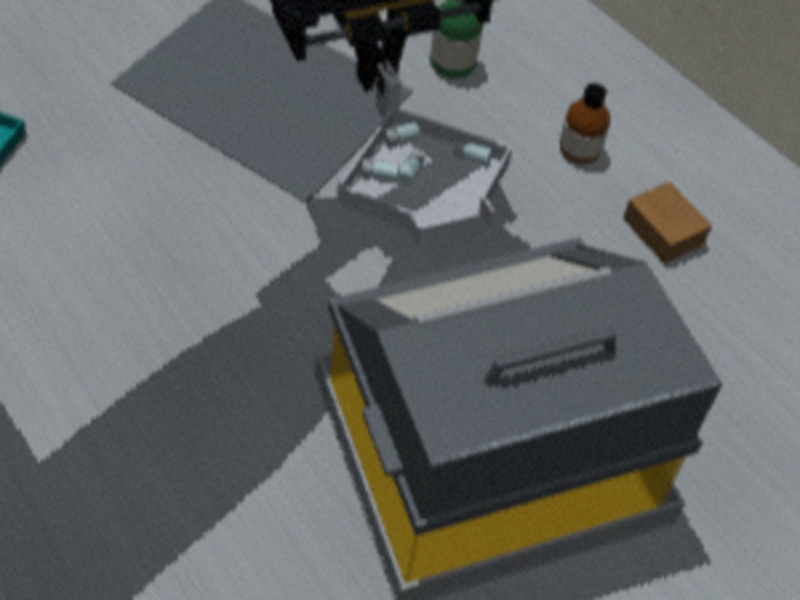

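View pics/top3.png

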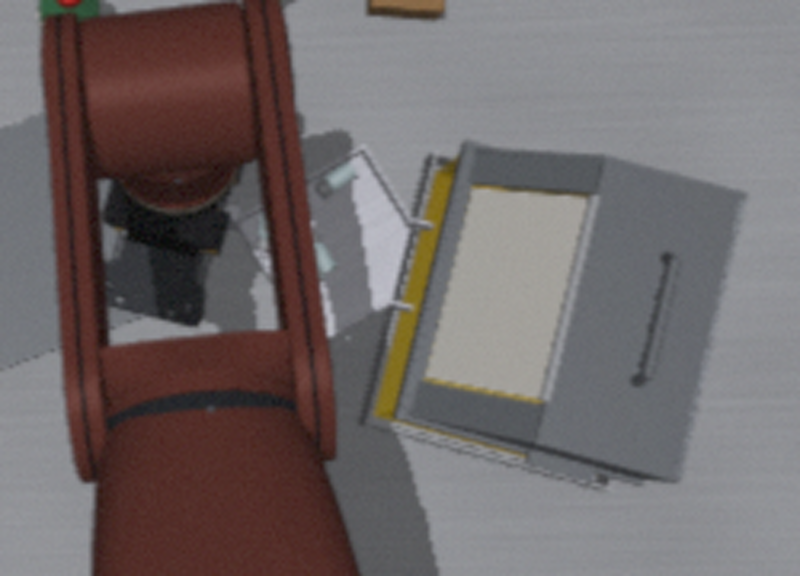

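```bash
python3 - <<'E'
from h import *
f=pickle.load(open('top3.pkl','rb'));np.set_printoptions(precision=4,suppress=True)
P=lambda a:(310+(a[0]+.5)/3.2-.5,120+(a[1]+.5)/3.2-.5)
o=np.array([.492,-.206]);b=np.array([np.cos(np.radians(-106.6)),np.sin(np.radians(-106.6))]);y=np.array([-b[1],b[0]])
for a in[(385,265),(395,270),(370,200),(375,290),(350,280),(325,225),(355,320)]:
    p=unproj(f,*P(a),k=1);print(a,p,'bin',(p[:2]-o)@b,(p[:2]-o)@y)
for a in[(432,224),(413,307)]:
    p=unproj(f,*P(a),z=.157);print('tip',a,p,'bin',(p[:2]-o)@b,(p[:2]-o)@y)
E
```

```text
(385, 265) [ 0.527  -0.0795  0.137 ] bin -0.1311789688025722 -0.002592896143739462
(395, 270) [ 0.5231 -0.0867  0.1373] bin -0.12324854448757992 -0.00432784720298404
(370, 200) [ 0.576  -0.0711  0.1354] bin -0.15328347550166824 0.0419307714442602
(375, 290) [ 0.5087 -0.0715  0.136 ] bin -0.13364277179848688 -0.022368811841924602
(350, 280) [ 0.5168 -0.0538  0.1346] bin -0.1529471838075705 -0.019754120363847844
(325, 225) [ 0.5587 -0.0378  0.1309] bin -0.1802776163325347 0.015903534691737647
(355, 320) [ 0.4869 -0.0558  0.1364] bin -0.14250029105066167 -0.047773991954593635
tip (432, 224) [ 0.554  -0.1107  0.157 ] bin -0.10902892780859624 0.032149918527119195
tip (413, 307) [ 0.4939 -0.094   0.157 ] bin -0.10785523268473801 -0.03018829747943406
```

```bash

python3 -m creep '[0,0,0,0,4,0.5,1, 0,0,0,0,8,1,1, 0,0,0,0,10,1,1, 0,0,0,0,10,1,1, 0,0,0,0,9,1,1, 0,0,0,0,8,1,1, 0,0,0,0,8,1,1, 0,0,0,0,8,1,1, 0,0,0,0,8,1,1, 0,0,0,0,5,0.5,1]' 
python3 g.py .5725 .0639 .156 -106.6 -6
python3 - <<'E'
from plant import r
from h import *
for n,(a,b,c,d) in dict(side=(180,400,220,520),top=(120,300,310,560)).items():
  f=r.grab_frame(n);pickle.dump(f,open(n+'4.pkl','wb'))
  cv2.imwrite(f'pics/{n}4.png',cv2.resize(f['img'][a:b,c:d][:,:,::-1],(800,600 if n=='side' else 576),interpolation=cv2.INTER_CUBIC))
E
```

```text
clock: 8.85
tool_pos: [0.5513, -0.0072, 0.1547]
tool_rot: [[0.957, -0.288, -0.032], [-0.289, -0.952, -0.096], [-0.003, 0.101, -0.995]]
ft_force: [-0.1, 1.7, -2.0]
gripper_width: 0.0135
turn [-0.2  0.2 -0.2] shift now-axes [ -0.3 -73.6  -8.8] shift after-turn axes [ -0.  -73.6  -9.1] t 8.85 F [-0.1  1.7 -2. ] J [ -6.   9. 102.  -6.  71.  13.] pos [ 0.5513 -0.0072  0.1547] w 0.0135
```

View pics/side4.png

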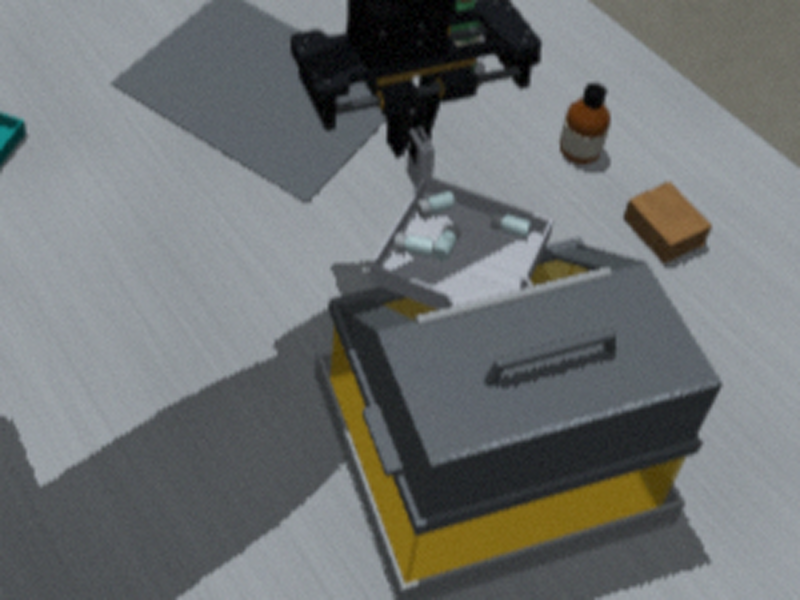

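View pics/top4.png

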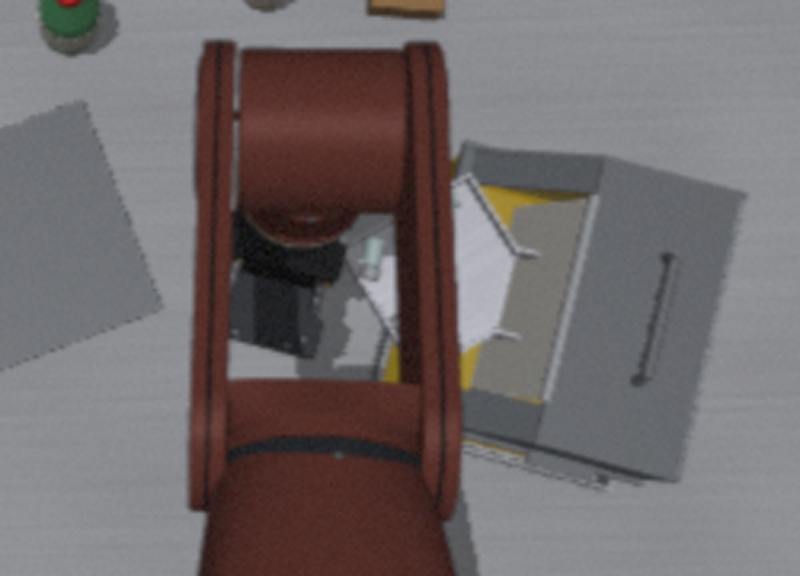

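```bash

python3 -m creep '[3,0,0,0,1.8,-8.5,1, 5.6,0,0,0,3.6,-15.5,1, 5.6,0,0,0,4,-15,1, 5.6,0,0,0,4,-15,1, 5.6,0,0,0,4.2,-15,1, 5.6,0,0,0,4.2,-15,1, 5.6,0,0,0,4.2,-15,1, 5.6,0,0,0,4.2,-15,1, 3.5,0,0,0,2.4,-9.5,1, 2,0,0,0,1.2,-5.5,1]' 
python3 -m creep '[2,0,0,0,1.2,-5.5,1,0,0,0,0,0,0,1,0,0,0,0,0,0,1,0,0,0,0,0,0,1]'
python3 g.py .533 -.068 .256 -106.6 43
python3 - <<'E'
from plant import r
from h import *
for n,(a,b,c,d) in dict(side=(140,400,200,540),top=(100,300,310,560)).items():
  f=r.grab_frame(n);pickle.dump(f,open(n+'5.pkl','wb'))
  cv2.imwrite(f'pics/{n}5.png',cv2.resize(f['img'][a:b,c:d][:,:,::-1],(780,600) if n=='side' else (750,600),interpolation=cv2.INTER_CUBIC))
E
```

```text
clock: 9.95
tool_pos: [0.5329, -0.0699, 0.2665]
tool_rot: [[0.957, -0.218, 0.192], [-0.291, -0.711, 0.641], [-0.003, -0.669, -0.743]]
ft_force: [0.3, 0.4, -0.8]
gripper_width: 0.0133
clock: 10.35
tool_pos: [0.5318, -0.0723, 0.2698]
tool_rot: [[0.958, -0.209, 0.198], [-0.288, -0.69, 0.664], [-0.003, -0.693, -0.721]]
ft_force: [0.7, 0.9, -1.6]
gripper_width: 0.0133
turn [-0.9  0.  -0.2] shift now-axes [-0.1  6.3 13. ] shift after-turn axes [-0.1  6.1 13.1] t 10.35 F [ 0.7  0.9 -1.6] J [-40.   5. 103.  40.  92. -29.] pos [ 0.5318 -0.0723  0.2698] w 0.0133
```

View pics/side5.png

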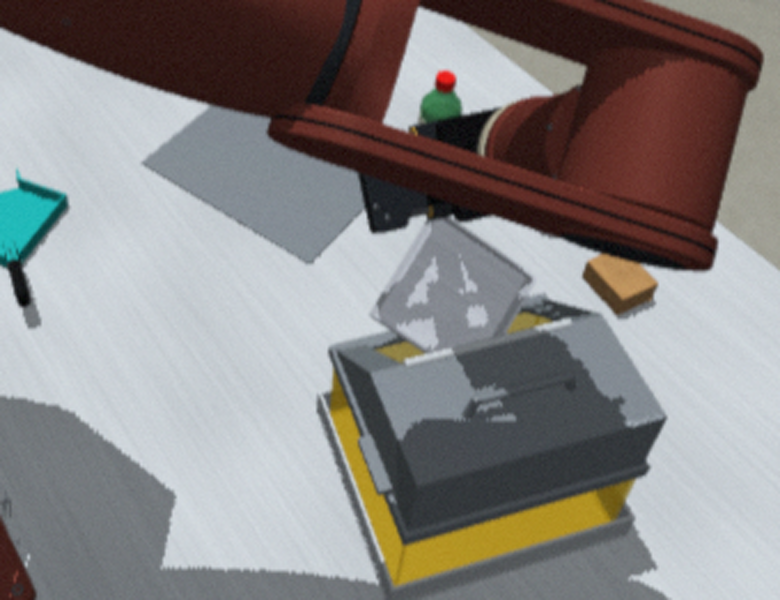

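View pics/top5.png

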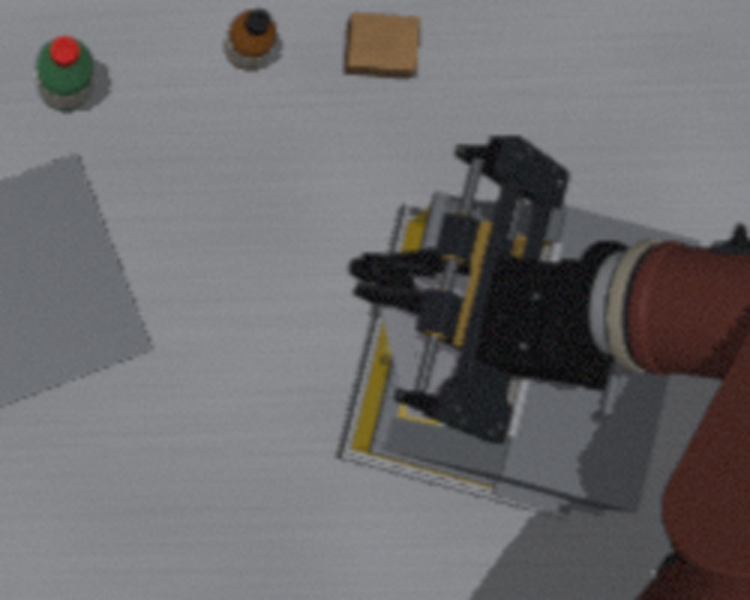

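```bash

python3 - <<'E'
from plant import r
from h import *
f=r.grab_frame('wrist');pickle.dump(f,open('w5.pkl','wb'))
cv2.imwrite(f'pics/w5.png',cv2.resize(f['img'][:,:,::-1],(800,500),interpolation=cv2.INTER_CUBIC))
f=pickle.load(open('side5.pkl','rb'))
cv2.imwrite('pics/s5c.png',cv2.convertScaleAbs(cv2.resize(f['img'][220:320,340:480][:,:,::-1],(784,560),interpolation=cv2.INTER_CUBIC),alpha=1.5))
E
```

```text
(no output)
```

View pics/w5.png

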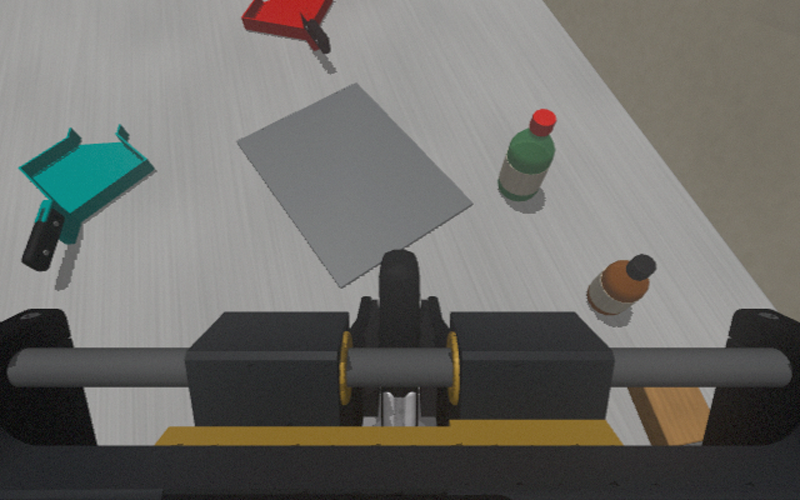

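View pics/s5c.png

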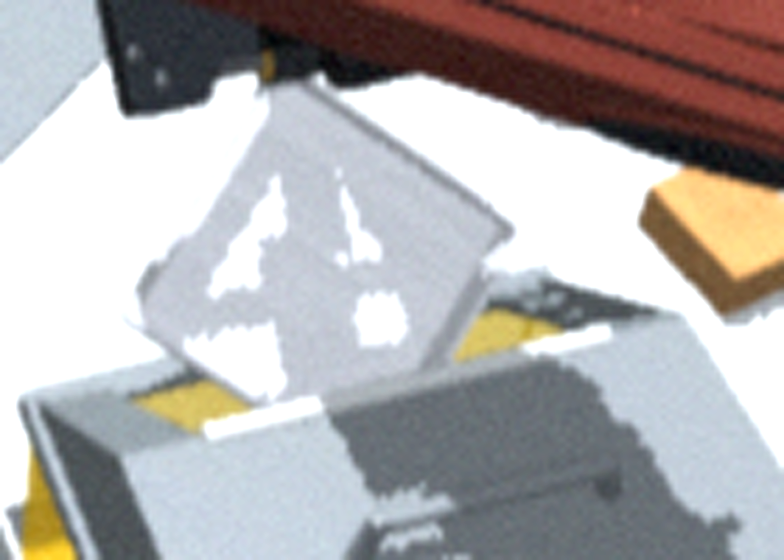

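```bash

python3 -m creep '[-4,0,0,0,-2.3,11.4,1, -4,0,0,0,-2.3,11.4,1, 4,0,0,0,2.3,-11.4,1, 4,0,0,0,2.3,-11.4,1, 3,0,0,0,1.8,-8.6,1, 0,0,0,0,0,0,1, -4,0,0,0,-2.3,11.4,1, 4,0,0,0,2.3,-11.4,1, 0,0,0,0,0,0,1, 0,0,0,0,0,0,1]'
python3 g.py .533 -.068 .256 -106.6 43
```

```text
clock: 11.5
tool_pos: [0.5302, -0.0785, 0.2764]
tool_rot: [[0.957, -0.2, 0.209], [-0.29, -0.655, 0.698], [-0.003, -0.729, -0.685]]
ft_force: [1.1, 0.9, -1.9]
gripper_width: 0.0132
turn [-3.8 -0.  -0.3] shift now-axes [-0.3  7.4 21.9] shift after-turn axes [-0.3  5.9 22.3] t 11.5 F [ 1.1  0.9 -1.9] J [-42.   6. 102.  42.  94. -30.] pos [ 0.5302 -0.0785  0.2764] w 0.0132
```

```bash

python3 -m creep '[-3,0,0,0,-2.2,8.2,1, -5.6,0,0,0,-4.2,15,1, -5.6,0,0,0,-4.2,15,1, -5.6,0,0,0,-4.2,15,1, -5.6,0,0,0,-4.2,15,1, -5.6,0,0,0,-4,15,1, -5.6,0,0,0,-4,15,1, -5.6,0,0,0,-3.8,15.2,1, -4,0,0,0,-2.5,11,1, 0,0,0,0,0,0,1]'
python3 g.py .5513 -.0072 .1547 -106.6 -6
python3 - <<'E'
from plant import r
from h import *
for n,(a,b,c,d) in dict(side=(140,400,200,540),top=(100,300,310,560)).items():
  f=r.grab_frame(n);pickle.dump(f,open(n+'6.pkl','wb'))
  cv2.imwrite(f'pics/{n}6.png',cv2.resize(f['img'][a:b,c:d][:,:,::-1],(780,600) if n=='side' else (750,600),interpolation=cv2.INTER_CUBIC))
E
```

```text
clock: 12.5
tool_pos: [0.5533, 0.0033, 0.1816]
tool_rot: [[0.958, -0.285, -0.001], [-0.285, -0.958, 0.012], [-0.004, -0.011, -1.0]]
ft_force: [0.5, 0.0, -1.5]
gripper_width: 0.0133
turn [-6.6  0.2  0. ] shift now-axes [ 1.2 10.9 26.8] shift after-turn axes [ 1.1  7.7 27.9] t 12.5 F [ 0.5  0.  -1.5] J [ -8.   6. 102.   1.  73.   8.] pos [0.5533 0.0033 0.1816] w 0.0133
```

View pics/side6.png

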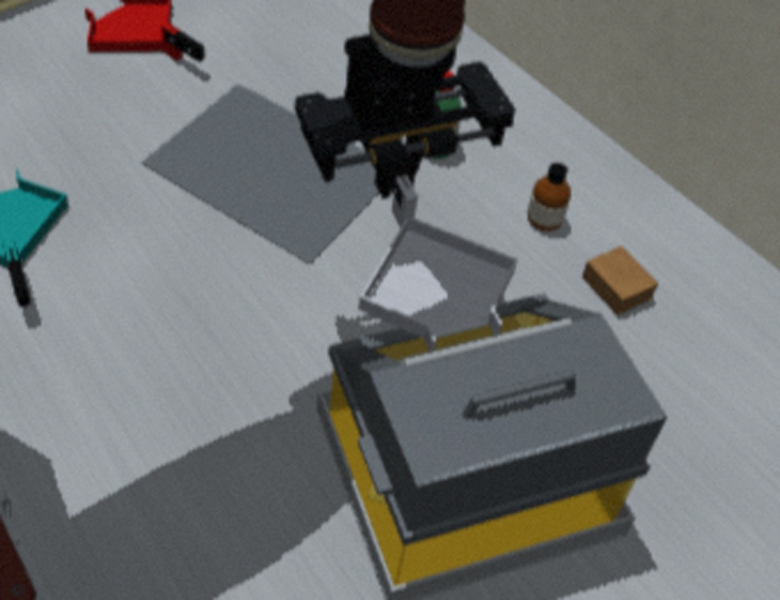

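View pics/top6.png

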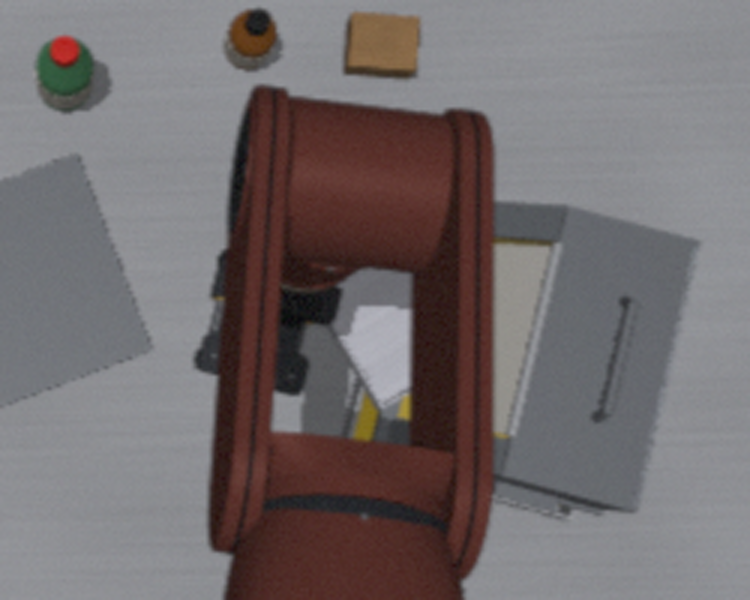

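```bash

python3 -m creep '[0,0,0,0,-5,0,1, 0,0,0,0,-10,0,1, 0,0,0,0,-15,0,1, 0,0,0,0,-20,0,1, 0,0,0,0,-20,0,1, 0,0,0,0,-20,0,1, 0,0,0,0,-20,0,1, 0,0,0,0,-15,0,1, 0,0,0,0,-8,0,1, 0,0,0,0,0,0,1]'
python3 g.py .5327 .2976 .1 -71 0
python3 - <<'E'
from plant import r
from h import *
for n,(a,b,c,d) in dict(side=(140,400,200,540),top=(100,300,310,560)).items():
  f=r.grab_frame(n);pickle.dump(f,open(n+'7.pkl','wb'))
  cv2.imwrite(f'pics/{n}7.png',cv2.resize(f['img'][a:b,c:d][:,:,::-1],(780,600) if n=='side' else (750,600),interpolation=cv2.INTER_CUBIC))
E
```

```text
clock: 13.6
tool_pos: [0.5924, 0.1289, 0.1846]
tool_rot: [[0.958, -0.288, 0.001], [-0.288, -0.958, 0.013], [-0.003, -0.012, -1.0]]
ft_force: [-0.1, -0.0, -1.6]
gripper_width: 0.0134
turn [ -0.7  -0.1 -35.7] shift now-axes [-105.5 -143.2   86.6] shift after-turn axes [  -1.5 -178.9   84.6] t 13.6 F [-0.1 -0.  -1.6] J [ 4. 13. 94.  1. 74. 21.] pos [0.5924 0.1289 0.1846] w 0.0134
```

View pics/side7.png

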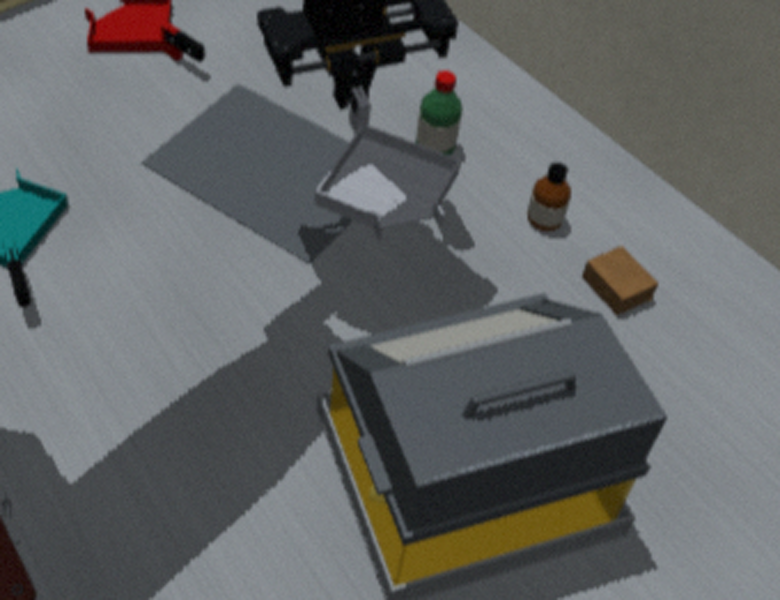

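View pics/top7.png

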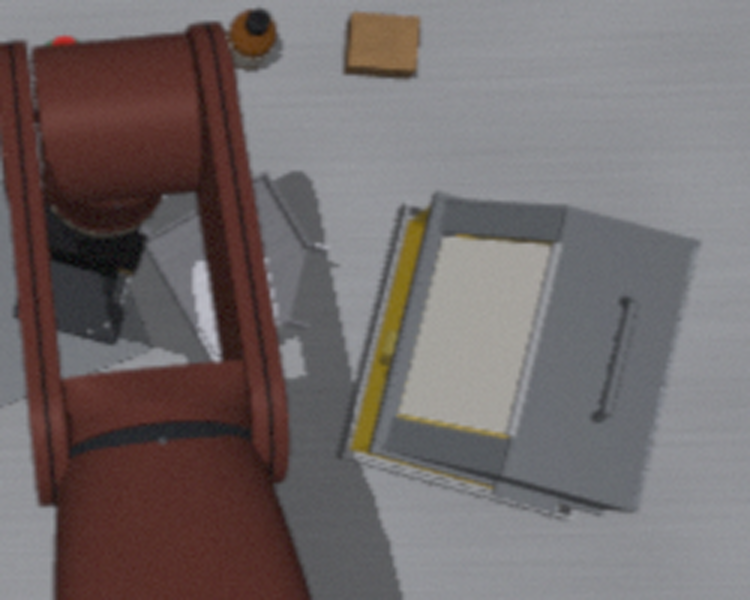

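```bash

python3 -m creep '[0,0,0,-5,-7,0,1, 0,0,0,-10,-14,0,1, 0,0,0,-15,-20,0,1, 0,0,0,-15,-20,0,1, 0,0,0,-15,-20,0,1, 0,0,0,-15,-20,0,1, 0,0,0,-13,-18,0,1, 0,0,0,-11,-15,0,1, 0,0,0,-6,-9,0,1, 0,0,0,0,0,0,1]'
python3 -m creep '[0,0,-3,0,0,3,1, 0,0,-6,0,0,8,1, -0.3,0,-7,0,0,12,1, -0.4,0,-7,0,0,15,1, 0,0,-6,0,0,15,1, 0,0,-4,0,0,12,1, 0,0,-2.5,0,0,8,1, 0,0,0,0,0,4,1, 0,0,0,0,0,0,1]'
python3 g.py .5327 .2976 .1 -71 0
```

```text
clock: 14.7
tool_pos: [0.5322, 0.2968, 0.1867]
tool_rot: [[0.958, -0.287, 0.001], [-0.287, -0.958, 0.013], [-0.003, -0.013, -1.0]]
ft_force: [-0.2, -0.1, 0.0]
gripper_width: 0.0135
clock: 15.6
tool_pos: [0.533, 0.2948, 0.109]
tool_rot: [[0.948, 0.319, -0.0], [0.319, -0.948, -0.0], [-0.0, 0.0, -1.0]]
ft_force: [0.1, 0.6, -2.0]
gripper_width: 0.0135
turn [ 0.   0.  -0.4] shift now-axes [ 0.6 -2.7  9. ] shift after-turn axes [ 0.6 -2.7  9. ] t 15.6 F [ 0.1  0.6 -2. ] J [22. 18. 96. -0. 66.  3.] pos [0.533  0.2948 0.109 ] w 0.0135
```

```bash

python3 - <<'E'
from plant import r
from h import *
s=r.read_state()
f=r.grab_frame('side');pickle.dump(f,open('side8.pkl','wb'))
cv2.imwrite('pics/side8.png',cv2.resize(f['img'][120:280,240:440][:,:,::-1],(750,600),interpolation=cv2.INTER_CUBIC))
f=r.grab_frame('top');pickle.dump(f,open('top8.pkl','wb'))
cv2.imwrite('pics/top8.png',cv2.resize(f['img'][120:270,220:400][:,:,::-1],(720,600),interpolation=cv2.INTER_CUBIC))
E
```

```text
(no output)
```

View pics/side8.png

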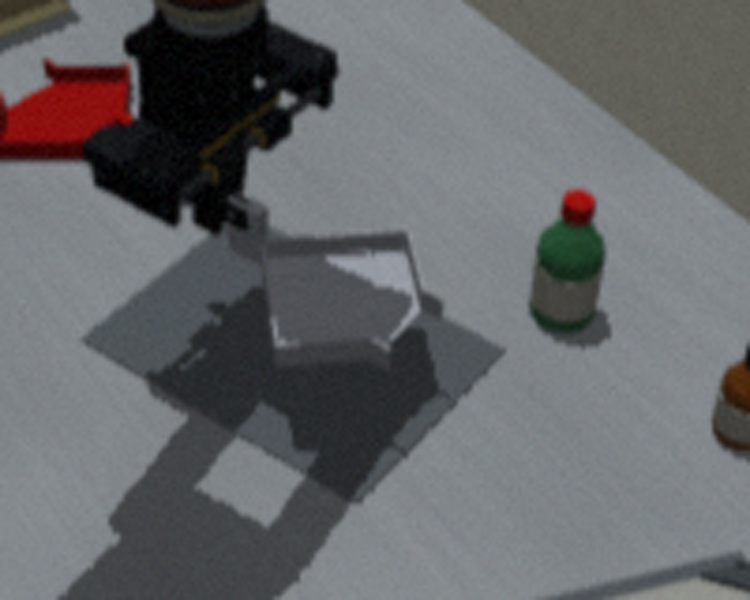

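View pics/top8.png

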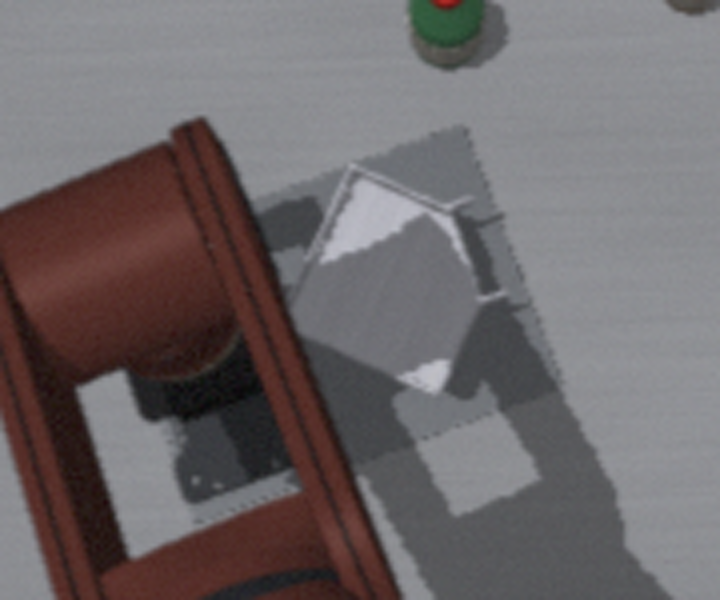

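```bash

python3 - <<'E'
from h import *
np.set_printoptions(precision=4,suppress=True)
f=pickle.load(open('top8.pkl','rb'))
P=lambda a:(220+(a[0]+.5)/4-.5,120+(a[1]+.5)/4-.5)
poly=np.array([P(a) for a in[(345,195),(450,225),(468,290),(425,372),(318,310)]],np.int32)
m=np.zeros((400,640),np.uint8);cv2.fillPoly(m,[poly],1)
v,u=np.nonzero(m);d=f['range_z'][v,u]
c=np.c_[(u-f['cx'])/f['fx']*d,-(v-f['cy'])/f['fy']*d,-d,np.ones_like(d)]
p=(c@np.linalg.inv(f['world_to_cam']).T)[d>0,:3]
a=np.radians(-71);F=np.array([np.cos(a),np.sin(a)]);L=np.array([-F[1],F[0]])
q=p[:,:2]-[.533,.2948]
A=np.c_[q@F,q@L,np.ones(len(q))];k=np.linalg.lstsq(A,p[:,2],rcond=None)[0]
print(k,'pitch up deg',np.degrees(k[0]),'roll',np.degrees(k[1]),'z floor at lip',k@[.164,0,1],'res',np.std(A@k-p[:,2]),len(q))
l=np.array([unproj(f,*P(x),z=.075) for x in[(447,210),(478,298)]]);print('lip',(l[:,:2]-[.533,.2948])@F,(l[:,:2]-[.533,.2948])@L)
g=pickle.load(open('top0.pkl','rb'))
E
```

```text
[-0.0062  0.0018  0.076 ] pitch up deg -0.3576176515884627 roll 0.10167100855964838 z floor at lip 0.0749536999036496 res 0.0023001089756623234 1133
lip [0.163  0.1617] [ 0.0326 -0.0267]
```

```bash

python3 -m creep '[0,0,0,0,-1,6,1, 0,0,0,0,-1,12,1, 0,0,0,0,-0.7,15,1, 0,0,0,0,0,13,1, 0,0,0,0,0,9,1, 0,0,0,0,0,5,1, 0,0,0,0,0,2.5,1, 0,0,0,0,0,0,1]' 15
python3 g.py .5327 .2976 .039 -71 0
```

```text
clock: 16.5
tool_pos: [0.5323, 0.2982, 0.0469]
tool_rot: [[0.947, 0.32, 0.001], [0.32, -0.947, 0.0], [0.001, -0.0, -1.0]]
ft_force: [-0.8, -0.6, -0.9]
gripper_width: 0.014
turn [-0.  -0.  -0.3] shift now-axes [0.1 0.7 7.9] shift after-turn axes [0.1 0.7 7.9] t 16.5 F [-0.8 -0.6 -0.9] J [22. 23. 98.  0. 60.  3.] pos [0.5323 0.2982 0.0469] w 0.014
```

```bash

python3 -m creep '[0,0,0,0,0,2,1, 0,0,0,0,0,2,1, 0,0,0,0,0,1.5,1, 0,0,0,0,0,1,1, 0,0,0,0,0,0.5,1, 0,0,0,0,0,0,1]' 30
python3 g.py .5327 .2976 .039 -71 0
python3 - <<'E'
from plant import r
from h import *
np.set_printoptions(precision=4,suppress=True)
f=r.grab_frame('side');pickle.dump(f,open('side9.pkl','wb'))
cv2.imwrite('pics/side9.png',cv2.resize(f['img'][140:260,250:410][:,:,::-1],(800,600),interpolation=cv2.INTER_CUBIC))
E
```

```text
clock: 17.1
tool_pos: [0.5324, 0.2982, 0.0402]
tool_rot: [[0.947, 0.32, 0.001], [0.32, -0.947, 0.0], [0.001, -0.0, -1.0]]
ft_force: [0.2, -1.0, -1.1]
gripper_width: 0.0136
turn [-0.  -0.1 -0.3] shift now-axes [0.1 0.7 1.2] shift after-turn axes [0.1 0.7 1.2] t 17.1 F [ 0.2 -1.  -1.1] J [22. 23. 98. -0. 59.  3.] pos [0.5324 0.2982 0.0402] w 0.0136
```

View pics/side9.png

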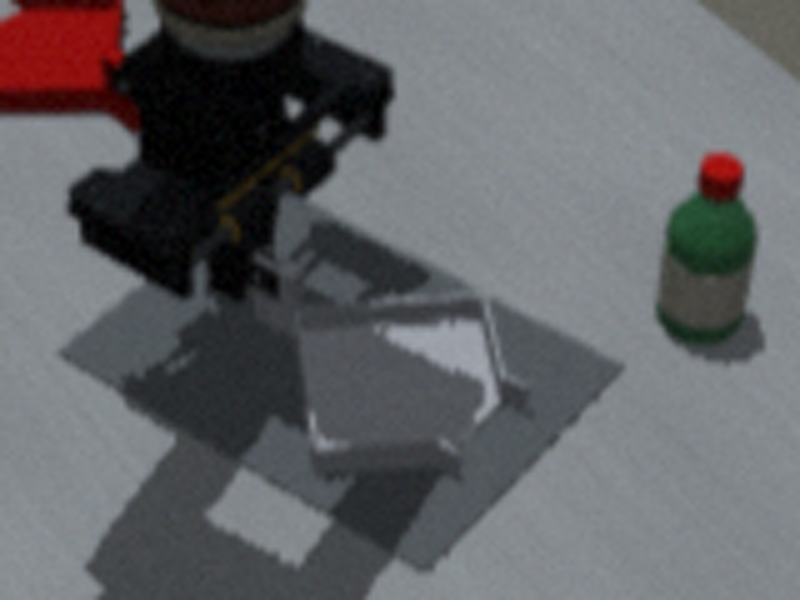

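Nearly touching; lower in half-millimetre rows while watching force.

```bash

python3 -m creep '[0,0,0,0,0,0.5,1, 0,0,0,0,0,0.5,1, 0,0,0,0,0,0,1]'
python3 -m creep '[0,0,0,0,0,0.4,1, 0,0,0,0,0,0,1]'
```

```text
clock: 17.45
tool_pos: [0.5325, 0.2983, 0.0393]
tool_rot: [[0.947, 0.321, 0.001], [0.321, -0.947, 0.0], [0.001, -0.0, -1.0]]
ft_force: [-0.7, 0.3, -0.0]
gripper_width: 0.0139
clock: 17.65
tool_pos: [0.5326, 0.2983, 0.0393]
tool_rot: [[0.947, 0.32, 0.001], [0.32, -0.947, 0.001], [0.001, -0.0, -1.0]]
ft_force: [-1.5, 0.4, 3.8]
gripper_width: 0.0138
```

```bash

python3 -m creep '[0,0,0,0,0,0.4,1, 0,0,0,0,0,0,1]'
```

```text
clock: 17.85
tool_pos: [0.5326, 0.2983, 0.0392]
tool_rot: [[0.947, 0.32, 0.001], [0.32, -0.947, 0.001], [0.001, -0.0, -1.0]]
ft_force: [-3.5, -1.1, 7.5]
gripper_width: 0.0135
```

```bash

python3 -m creep '[0,0,0,0,0,-0.4,1, 0,0,0,0,0,0,1, 0,0,0,0,0,0,0.82, 0,0,0,0,0,0,0.75, 0,0,0,0,0,0,0.7, 0,0,0,0,0,0,0.6, 0,0,0,0,0,0,0.5, 0,0,0,0,0,0,0.5]' 5
```

```text
clock: 18.65
tool_pos: [0.5323, 0.2982, 0.0387]
tool_rot: [[0.947, 0.32, 0.001], [0.32, -0.947, 0.0], [0.001, -0.0, -1.0]]
ft_force: [0.4, 0.8, -0.3]
gripper_width: 0.0402
```

```bash

python3 -m creep '[0,0,0,0,0,-3,0.5, 0,0,0,0,0,-8,0.5, 0,0,0,0,0,-15,0.5, 0,0,0,0,0,-25,0.5, 0,0,0,0,0,-35,0.5, 0,0,0,0,0,-40,0.5, 0,0,0,0,0,-40,0.5, 0,0,0,0,-20,-30,0.5, 0,0,0,0,-40,-10,0.5, 0,0,0,0,-40,0,0.5]'
python3 -m creep '[0,0,0,0,-45,0,0.5, 0,0,0,0,-45,0,0.5, 0,0,0,0,-30,0,0.5, 0,0,0,0,-10,0,0.5, 0,0,0,0,0,0,0.5]'
python3 - <<'E'
from plant import r
from h import *
for n,(a,b,c,d) in dict(side=(110,400,200,540),top=(90,290,230,560)).items():
  f=r.grab_frame(n);pickle.dump(f,open(n+'10.pkl','wb'))
  cv2.imwrite(f'pics/{n}10.png',cv2.resize(f['img'][a:b,c:d][:,:,::-1],(690,588) if n=='side' else (800,485),interpolation=cv2.INTER_CUBIC))
f=pickle.load(open('top10.pkl','rb'))
cv2.imwrite('pics/c10.png',cv2.resize(f['img'][145:255,240:370][:,:,::-1],None,fx=6,fy=5.4,interpolation=cv2.INTER_CUBIC))
E
```

```text
clock: 19.65
tool_pos: [0.5016, 0.3942, 0.2504]
tool_rot: [[0.948, 0.319, 0.008], [0.319, -0.948, 0.004], [0.009, -0.002, -1.0]]
ft_force: [0.4, -0.3, 0.3]
gripper_width: 0.0435
clock: 20.15
tool_pos: [0.4578, 0.5171, 0.2458]
tool_rot: [[0.947, 0.323, 0.002], [0.323, -0.947, 0.001], [0.002, -0.0, -1.0]]
ft_force: [0.1, -1.2, -0.6]
gripper_width: 0.0437
```

View pics/side10.png

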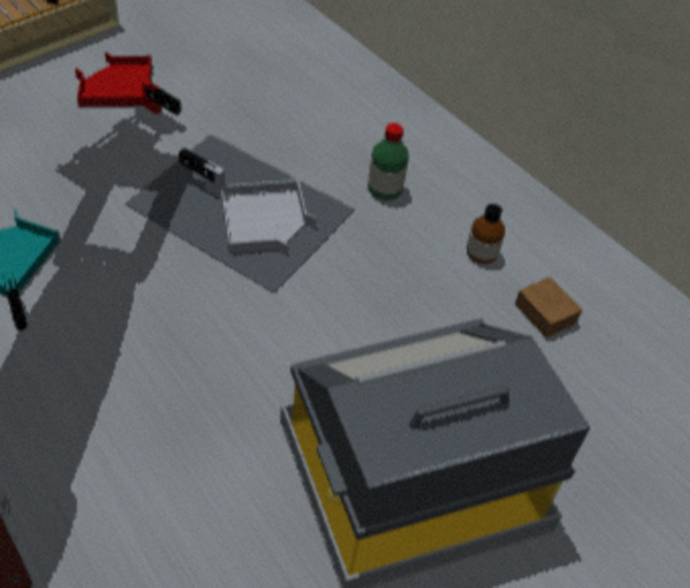

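View pics/top10.png

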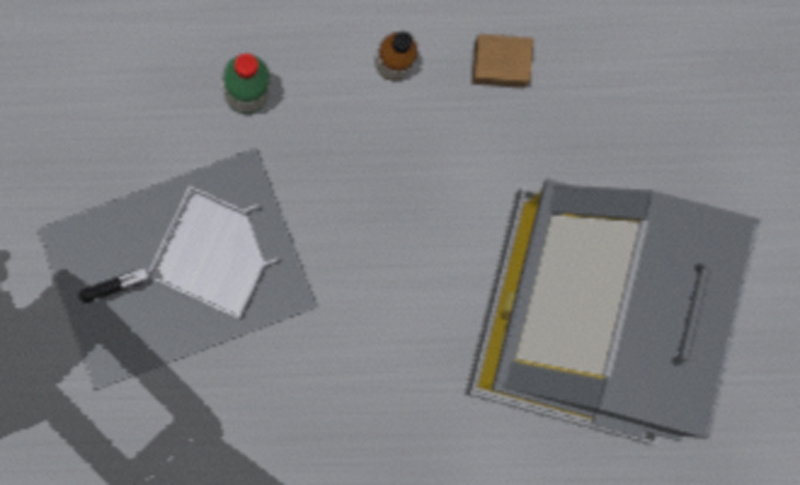

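View pics/c10.png

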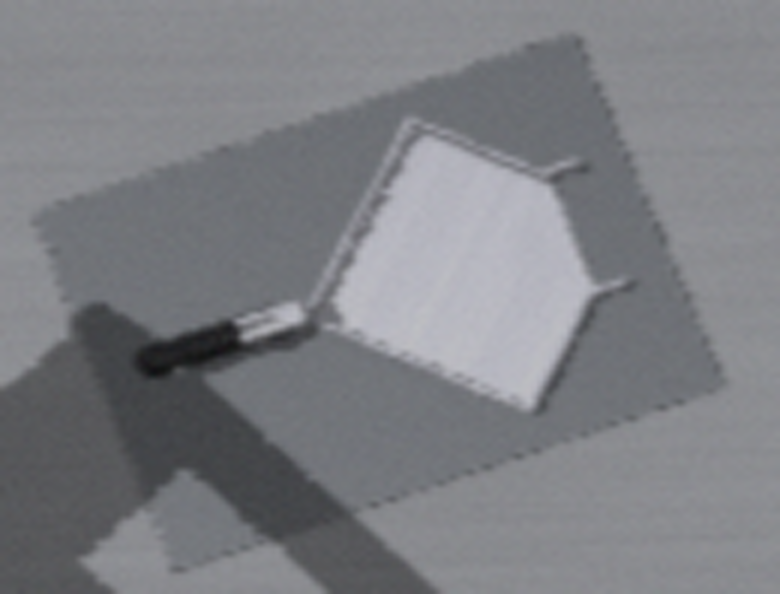

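```bash

python3 - <<'E'
from h import *
f=pickle.load(open('top10.pkl','rb'));np.set_printoptions(precision=4,suppress=True)
P=lambda a:(240+(a[0]+.5)/6-.5,145+(a[1]+.5)/5.4-.5)
l=np.mean([unproj(f,*P(a),z=.0055) for a in[(552,185),(590,292)]],0);g=unproj(f,*P((138,362)),z=.052)
d=(l-g)[:2];n=np.hypot(*d);d/=n
print(n,np.degrees(np.arctan2(d[1],d[0])),'mid',l[:2]-d*.092,'mat .5561 .2295',unproj(f,*P((500,250)),k=2),unproj(f,*P((400,300)),k=2))
g0=pickle.load(open('top0.pkl','rb'))
for x,y in[((332,122)),(395,112),(437,114)]: print(unproj(g0,x,y,k=1),unproj(f,x,y,k=1))
fl=[(260,125),(450,135),(375,425),(180,395),(315,270)]
B=lambda a:(415+(a[0]+.5)/5.9-.5,155+(a[1]+.5)/4.8-.5)
for a in fl: print((unproj(f,*B(a))-unproj(g0,*B(a))).round(4))
E
```

```text
0.1961748782372821 -71.99174338469035 mid [0.5556 0.2308] mat .5561 .2295 [0.5791 0.175  0.0052] [0.5554 0.2199 0.0057]
[0.74   0.1465 0.0971] [0.7414 0.1465 0.0924]
[ 0.7708 -0.0163  0.0647] [ 0.7702 -0.016   0.0667]
[ 0.7726 -0.1317  0.0297] [ 0.7727 -0.1318  0.0295]
[ 0.     -0.0001 -0.0002]
[-0.0001  0.0002  0.0007]
[-0.      0.0001  0.0002]
[ 0.     -0.0002 -0.0008]
[ 0.     -0.0001 -0.0003]
```

All checks agree; handing in.

```bash
python3 -c "
from plant import r
print(r.job_done())"
```

```text
the job is handed in; nothing more can be done
None
```

The job is done and handed in at about 20 s of robot time. I pinched the pan by its grip and carried it slightly nose-up to the bin. I pushed the spout through the flap and tipped the pan to about 47° over its spout, with a short rock. I then levelled it, drew it out and set it on the mat, let go, and moved the arm away.

What the last checks showed:
- **Vials:** the pan is empty, and no vial shows anywhere on the bench. One is faintly visible through the tub; the other three are inferred from the empty pan, not seen.
- **Flap:** shut, with depth within 1 mm of the first picture.
- **Pan on mat:** flat, with the middle of the pan within about 1.5 mm of the mat centre.
- **Set-down:** I pressed down until the contact force read about 8 N, then backed off before opening.
- **Bottles and carton:** standing where they were, to within measurement noise. The largest difference was about 5 mm in height reading on the green bottle's cap edge, and its position matched.

No checks failed or disagreed.

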